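# Turn a brake pad over and lay it lining down on the stone

## Robot

A 6-joint arm with a two-finger parallel gripper is mounted at the origin on the work surface. World frame = base frame: x ahead of the robot, y to its left, z up, the work surface at z = 0. Lengths are in m, angles in rad, forces in N, time in s.
With the tool pointing down it reaches from about 0.35 to 1 m from the base axis. Payload 7.1 kg.
Tool frame: the origin (TCP) lies between the finger pads; the fingertips stand 22 mm ahead of it and the grasp point (between the pads) lies 3 mm ahead of it; z points along the fingers, y is the line along which they close (so a half turn about z gives the same grasp; the last joint's range is limited). The gripper opens to 85 mm and grips with 20 to 120 N. Pads are 22 mm wide; open, the fingers measure 114 mm over their backs; the gripper's body (76 mm by 85 mm) begins 54 mm behind the grasp point. The pads swing forward as they close: fully open they stand 13 mm farther back than shut.
Start: joints at [-1.366, 0.423, 1.63, -0, 1.089, -0.019], TCP at [0.139, -0.609, 0.233] pointing down, gripper open.
Joint ranges: [-3, 3], [-0.9, 2.11], [0.09, 2.58], [-1.31, 4.45], [0.11, 2.69], [-2.54, 2.54]. Speed limits (rad/s): [2.39, 2.39, 3.01, 3.14, 3.14, 3.14].

## Interface

Orientations are given as a rotation vector (axis times angle).
In Python, from rig import manip gives the robot as it stands. The module is installed in compiled form; this text tells all that it offers. Calls block until the motion is done:
- manip.move_to(position, orientation): joint-space move of the TCP to a pose.
- manip.servo_line(position, orientation=None, rate=0.15): straight line of the TCP; orientation=None keeps the orientation; rate is the mean speed in m/s.
- manip.set_joints(angles): joint-space move.
- manip.command_gripper(opening, f_grip=None): finger opening in m; f_grip is the grip in N (None keeps the last); returns when the fingers have stopped.
- manip.hold(seconds).
- manip.solve_ik(position, orientation): joint angles nearest the present ones, or None.
- manip.camera(name): name is "side" or "top" or "wrist"; returns a dict with "image" (480x640x3 uint8, red, green, blue), "fx", "fy", "cx", "cy" (pixels), "cam_to_world" (4x4, takes a point from camera to world coordinates); the wrist camera has in their place "mount" (4x4, takes a point from camera to tool coordinates, whose origin is the TCP and whose axes are the flange's). Camera axes: x right, y down, z forward; pixel columns grow to the right and rows downward; lengths in m; the calibration is good to about 2 mm. A picture is of the moment at which its call begins: read the wrist's pose just before it. There is no depth.
A pose or a line that the arm cannot do raises manip.IKError and nothing moves.
- manip.sign_off(): hands the job in; it is judged then, once.
Readings, each from a call of its own:
- manip.get_time(): time.
- manip.get_joint_positions(): joint angles.
- manip.get_joint_vel(): joint speeds.
- manip.get_tau(): joint torques, N m.
- manip.get_position(): TCP position.
- manip.get_ee_rot(): TCP orientation.
- manip.get_contact_force(): force on the tool from outside, world axes, zero at the start.
- manip.get_torque(): the same for the moment, N m.
- manip.get_width(): finger opening in m.
- manip.get_grip_force(): force on a finger pad.
Only numpy, scipy, OpenCV 4.12 (cv2) and the standard library are available. Lean on these libraries where they do the work, as an engineer would, in place of code of your own. Each camera call takes 0.05 s, during which the arm holds its last target. There are 200 camera calls.

## Task

The brake pad lies lining up on the wooden offcut. Turn it over: first stand it on end in the open jaws of the small vise and let go of it, then take it again from there and lay it gently, lining down and flat, on the sharpening stone, centred on the stone and lined up along its length. Do not drop it onto the stone, and leave the two gears and the wrench where they are.

Things in the scene. Friction and masses are not known exactly. Their poses are not given: they have to be found in the camera images.
- pad: brake pad, 0.34 kg: steel backing plate 104 x 56 x 6 mm (own x, y, z) with a dark friction lining on one face (two blocks, 78 x 40 x 9 mm in all, centred); 15 mm thick overall, ends bare for 13 mm, sides for 8. Origin: centre of the plate's bare back; z out of it through the lining (up at the start). Same end to end. Grip it across the 56 mm width by the plate's 6 mm edges (at z = 3 mm)
- pad_face (a point): centre of the lining's face, 15 mm from the pad's origin along its z; axes as the pad's
- block: the wooden offcut on which the pad starts, fixed: 80 x 40 x 36 mm high (x, y, z), origin under its centre. It is narrower than the pad, whose edges overhang it on all sides
- vise: small steel vise, fixed, jaws left open (they do not move): 150 x 50 mm (x, y) on a 10 mm thick foot 74 mm wide; flat bed 30 mm above the bench; jaws 50 mm wide, 34 thick, their tops at 55 mm; screw head and 56 mm cross bar at its -x end, out to x = -104 mm, below 51 mm. Origin on the bench under the middle of the gap
- vise_slot (a point): middle of the gap between the jaws, at bed level (30 mm up); axes as the vise's. The gap is 20 mm wide (x), 25 mm deep, runs along y and is open at both sides. The pad stood in it on end (length upright) stands loosely, leaning by up to about 0.25 rad
- stone: grey sharpening stone in a wooden holder, fixed: stone 150 x 44 mm (x, y), top 40 mm above the bench; holder 180 x 60 mm, 14 mm high. Origin on the bench under its centre. Narrower than the pad's plate, so fingers at the plate's sides can reach below its top
- stone_top (a point): centre of the stone's top face, 40 mm above the bench; axes as the stone's
- gear: bystander: loose steel gear lying flat, 86 mm across, 14 mm thick; origin under its centre
- pinion: bystander: loose small gear lying flat, 54 mm across, 18 mm thick; origin under its centre
- wrench: bystander: loose wrench 160 mm long, lying flat along its x; origin under its middle
Things that resemble listed ones, but are neither listed nor needed, are in the scene too. Leave any turquoise look-alike of the vise alone.

How it is judged:
By the outcome, as a careful person would: the job done as asked, in the order asked, and still so for the second after the job is handed in, with the robot touching nothing.
It also fails if it takes over 64 s, if anything falls off the work surface, if the arm or the gripper's body presses on something with over 40 N, if the wrist force passes 120 N, or if a joint passes its speed limit or range.

## Working session

There is one attempt and no reset: what is moved stays moved. The work goes in short steps, each a Python script; the robot and the scene stay as the last script left them, time stands still between calls to the robot, and variables do not carry over. Pictures are saved under pics/ and viewed, at most 10 in all, crops included, and the job is handed in when it is done.

```bash
mkdir -p pics; python3 - <<'E'
from rig import manip
import cv2, numpy as np
np.set_printoptions(precision=4,suppress=True)
for n in ["top","side"]:
    c=manip.camera(n); cv2.imwrite(f"pics/{n}0.png",c["image"][:,:,::-1])
    print(n,c["fx"],c["fy"],c["cx"],c["cy"]); print(c["cam_to_world"])
    np.savez(f"{n}.npz",M=c["cam_to_world"],K=[c["fx"],c["fy"],c["cx"],c["cy"]])
c=manip.camera("wrist");print(c["mount"],c["fx"],c["cx"],c["cy"]);print(manip.get_position(),manip.get_ee_rot(),manip.get_time())
E
```

```text
top 519.1384888015882 519.1384888015882 321.70488537647043 244.38698950387078
[[ 0.0112 -0.9965  0.0828  0.4286]
 [-0.9999 -0.0109  0.0047  0.1143]
 [-0.0038 -0.0829 -0.9966  1.284 ]
 [ 0.      0.      0.      1.    ]]
side 573.1258544417124 573.1258544417124 327.8269453969547 240.0288122346552
[[-0.9984 -0.0352  0.0439  0.5   ]
 [-0.0555  0.4896 -0.8702  1.2071]
 [ 0.0092 -0.8712 -0.4908  0.6999]
 [ 0.      0.      0.      1.    ]]
[[-0.0002 -0.9559 -0.2937  0.0756]
 [ 1.     -0.     -0.0006  0.0003]
 [ 0.0005 -0.2937  0.9559 -0.1391]
 [ 0.      0.      0.      1.    ]] 426.29859428546143 316.98919209932234 238.06362417617967
[ 0.1387 -0.609   0.2326] [-3.1208 -0.3507  0.0002] 0.15
```

View pics/top0.png

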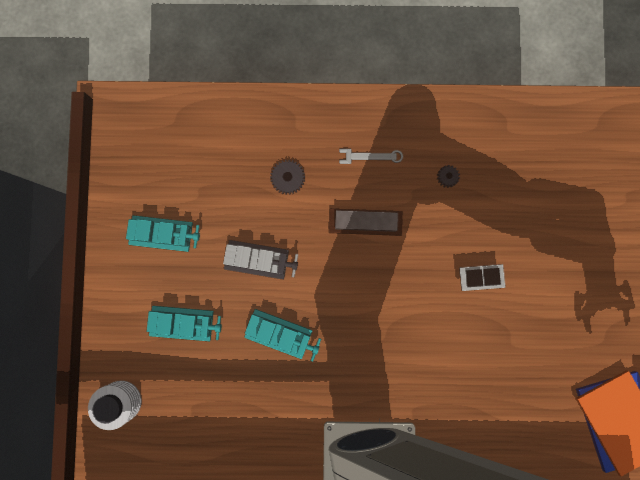

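View pics/side0.png

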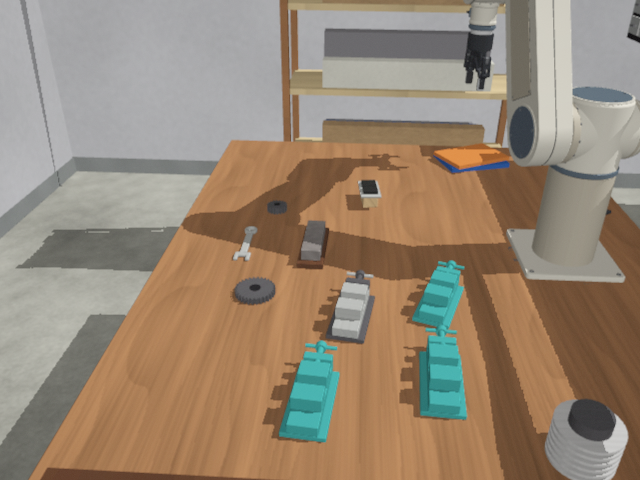

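Top view: pad on its block is at about (482,277), the grey (real) vise at (260,258) with its screw to the right, and the stone at (368,221). The gears are at (288,176) and (448,176), and the wrench is at (371,156). The side view agrees. I'll enlarge the parts that matter.

```bash
cat > h.py <<'E'
import numpy as np, cv2
from scipy.spatial.transform import Rotation as R
np.set_printoptions(precision=4,suppress=True)
def ray(M,K,u,v,z):
    d=M[:3,:3]@np.array([(u-K[2])/K[0],(v-K[3])/K[1],1]); o=M[:3,3]
    return o+d*(z-o[2])/d[2]
def rot(xa,za):
    "tool rotvec from tool x axis and z axis (world)"
    z=np.array(za,float);z/=np.linalg.norm(z);x=np.array(xa,float);x-=z*(x@z);x/=np.linalg.norm(x)
    return R.from_matrix(np.c_[x,np.cross(z,x),z]).as_rotvec()
E
python3 - <<'E'
import cv2,numpy as np
t=cv2.imread("pics/top0.png");s=cv2.imread("pics/side0.png")
def c(im,x,y): return cv2.resize(im[y:y+75,x:x+100],(400,300),interpolation=cv2.INTER_CUBIC)
cv2.imwrite("pics/mos.png",np.vstack([np.hstack([c(t,432,240),c(t,210,222)]),np.hstack([c(t,318,184),c(s,305,265)])]))
E
```

```text
(no output)
```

View pics/mos.png

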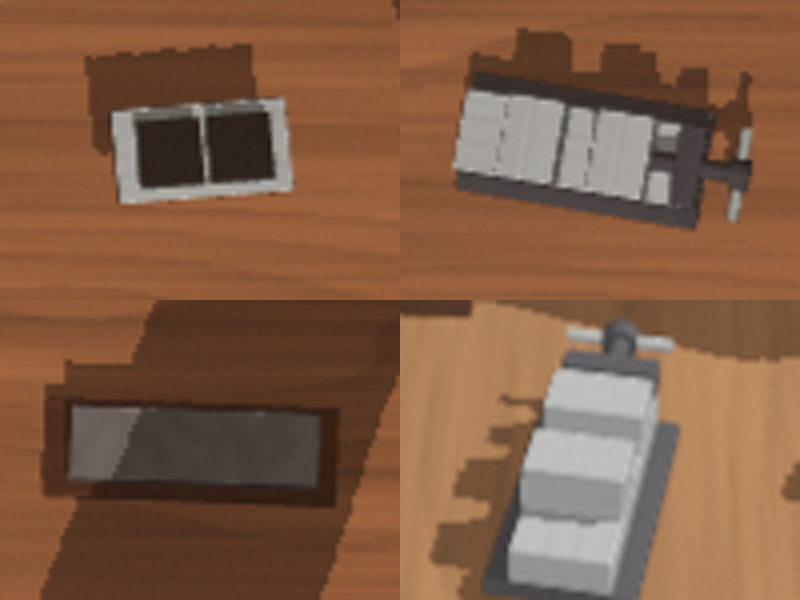

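Mosaic: pad plate corners are at about (112,112), (285,98), (293,190), (120,203). The stone corners are at (70,404), (321,414), (318,487), (70,480). The vise gap lies between the jaw edges (562,103)-(553,186) and (600,110)-(588,192), with the screw (-x) to the right. Next I'll compute poses and check IK options.

```bash
cat > plan.py <<'E'
from h import *
d=np.load("top.npz");M,K=d["M"],d["K"]
def P(pts,ox,oy,sx,sy,z): return np.array([ray(M,K,ox+(x-sx)/4,oy+(y-sy)/4,z) for x,y in pts])
pad=P([(112,112),(285,98),(293,190),(120,203)],432,240,0,0,.042)
st=P([(70,404),(321,414),(318,487),(70,480)],318,184,0,300,.040)
gp=P([(562,103),(600,110),(588,192),(553,186)],210,222,400,0,.055)
def fr(p):
    c=p.mean(0); x=(p[0]+p[3]-p[1]-p[2])[:2]; return c,np.arctan2(x[1],x[0]),np.linalg.norm(x)/2,np.linalg.norm((p[0]+p[1]-p[2]-p[3])[:2])/2
E
python3 - <<'E'
from plan import *
from rig import manip
for n,p in (("pad",pad),("stone",st),("gap",gp)): print(n,*fr(p))
jaw=P([(515,96),(652,118),(640,200),(502,178)],210,222,400,0,.055); print("jaws",fr(jaw))
c,a,_,_=fr(jaw); 
vx=np.array([np.cos(a),np.sin(a),0]); Z=np.array([0,0,1.])
# tool closes along vise y: tool x is perpendicular
c0=fr(gp)[0]; 
for off in (.015,.025,.035):
  for s in (1,-1):       # s: tool body on s*vx side
    for b in (0,.2,.4,.6,.8):
        zt=-s*vx*np.cos(b)-Z*np.sin(b)
        g=np.array([c0[0],c0[1],.082+off])
        r=[]
        for xs in (1,-1):
            q=manip.solve_ik(g-zt*.003, rot(xs*Z,zt)); r.append(None if q is None else np.round(q,2))
        print(off,s,b,r)
E
```

```text
pad [ 0.4563 -0.2646  0.042 ] 1.6596078629254138 0.1035567290406621 0.05456291814462768
stone [0.5909 0.0123 0.04  ] 1.547171207375318 0.15051627333274034 0.04528598559828623
gap [0.4944 0.2804 0.055 ] 1.4057546412783695 0.0220326269228479 0.04929023622370249
jaws (array([0.4943, 0.2795, 0.055 ]), np.float64(1.4233156818373653), np.float64(0.08272953387883997), np.float64(0.04914706923390605))
0.015 1 0 [array([ 0.81,  1.21,  1.21, -0.76,  2.14, -2.05]), array([ 0.81,  1.21,  1.21, -0.76,  2.14,  1.1 ])]
0.015 1 0.2 [array([ 0.8 ,  1.12,  1.26, -0.68,  1.99, -2.03]), array([ 0.8 ,  1.12,  1.26, -0.68,  1.99,  1.11])]
0.015 1 0.4 [array([ 0.79,  1.02,  1.33, -0.6 ,  1.83, -2.03]), array([ 0.79,  1.02,  1.33, -0.6 ,  1.83,  1.12])]
0.015 1 0.6 [array([ 0.77,  0.92,  1.41, -0.53,  1.66, -2.04]), array([ 0.77,  0.92,  1.41, -0.53,  1.66,  1.11])]
0.015 1 0.8 [array([ 0.73,  0.82,  1.49, -0.46,  1.48, -2.06]), array([ 0.73,  0.82,  1.49, -0.46,  1.48,  1.08])]
0.015 -1 0 [array([-0.07,  1.06,  2.01,  1.65,  1.56, -1.5 ]), array([-0.07,  1.06,  2.01,  1.65,  1.56,  1.64])]
0.015 -1 0.2 [ar
[... 2013 characters left out ...]
53,  1.68,  1.09])]
0.035 1 0.8 [array([ 0.73,  0.79,  1.49, -0.46,  1.51, -2.08]), array([ 0.73,  0.79,  1.49, -0.46,  1.51,  1.07])]
0.035 -1 0 [array([-0.07,  1.02,  2.02,  1.65,  1.56, -1.47]), array([-0.07,  1.02,  2.02,  1.65,  1.56,  1.67])]
0.035 -1 0.2 [array([-0.05,  0.89,  2.07,  1.62,  1.36, -1.38]), array([-0.05,  0.89,  2.07,  1.62,  1.36,  1.76])]
0.035 -1 0.4 [array([-0.01,  0.76,  2.09,  1.57,  1.15, -1.25]), array([-0.01,  0.76,  2.09,  1.57,  1.15,  1.89])]
0.035 -1 0.6 [array([ 0.05,  0.64,  2.09,  1.48,  0.95, -1.07]), array([0.05, 0.64, 2.09, 1.48, 0.95, 2.07])]
0.035 -1 0.8 [array([ 0.13,  0.55,  2.07,  1.29,  0.77, -0.81]), array([0.13, 0.55, 2.07, 1.29, 0.77, 2.33])]
```

```bash
cat > look.py <<'E'
from h import *
from rig import manip
def snap(name):
    p=np.array(manip.get_position());r=np.array(manip.get_ee_rot());c=manip.camera("wrist")
    T=np.eye(4);T[:3,:3]=R.from_rotvec(r).as_matrix();T[:3,3]=p
    cv2.imwrite(f"pics/{name}.png",c["image"][:,:,::-1])
    np.savez(f"{name}.npz",M=T@c["mount"],K=[c["fx"],c["fy"],c["cx"],c["cy"]])
E
python3 - <<'E'
from look import *
def down(p,ang):
    best=None
    for s in (0,np.pi):
        o=rot([np.cos(ang+s),np.sin(ang+s),0],[0,0,-1]); q=manip.solve_ik(p,o)
        if q is not None:
            d=np.abs(np.array(q)-manip.get_joint_positions()).max()
            if best is None or d<best[0]: best=(d,o)
    manip.move_to(p,best[1])
down([.591,.012,.17],1.547); snap("w_stone"); print(manip.get_time())
down([.494,.280,.17],1.41-np.pi/2); snap("w_vise"); print(manip.get_time())
down([.456,-.265,.17],1.66); snap("w_pad"); print(manip.get_time(),manip.get_joint_positions())
a=[cv2.imread(f"pics/w_{n}.png") for n in ("stone","vise","pad")]
a=[cv2.resize(i,(400,300),interpolation=cv2.INTER_AREA) for i in a]
cv2.imwrite("pics/mos2.png",np.vstack([np.hstack(a[:2]),np.hstack([a[2],a[2]*0])]))
E
```

```text
2.9167
4.0667
6.0917 [-0.5475  0.3686  1.8928  0.0001  0.8803 -0.6382]
```

View pics/mos2.png

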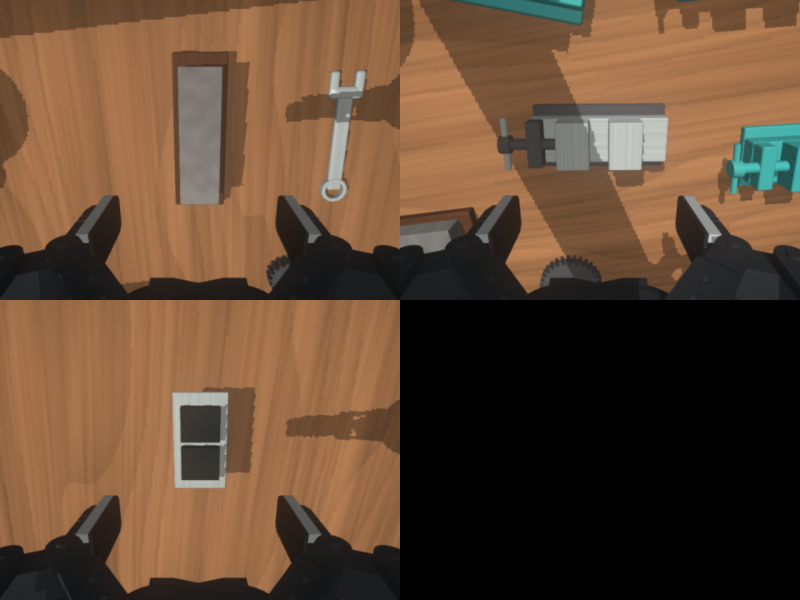

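Wrist views show stone, vise and pad clearly near the image centres, and the gap is open between the two jaws. I'll enlarge them once to read corners.

```bash
python3 - <<'E'
import cv2,numpy as np
o=np.zeros((600,800,3),np.uint8)
def put(n,x,y,w,h,s,X,Y):
    c=cv2.resize(cv2.imread(f"pics/w_{n}.png")[y:y+h,x:x+w],None,fx=s,fy=s,interpolation=cv2.INTER_CUBIC); o[Y:Y+c.shape[0],X:X+c.shape[1]]=c
put("stone",265,75,120,265,2,0,0)
put("vise",235,155,180,125,3,250,0)      # shown 540x375
put("pad",265,140,112,175,1.25,0,0) if 0 else put("pad",265,140,110,110,2,250,378)
cv2.imwrite("pics/mos3.png",o)
E
```

```text
(no output)
```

View pics/mos3.png

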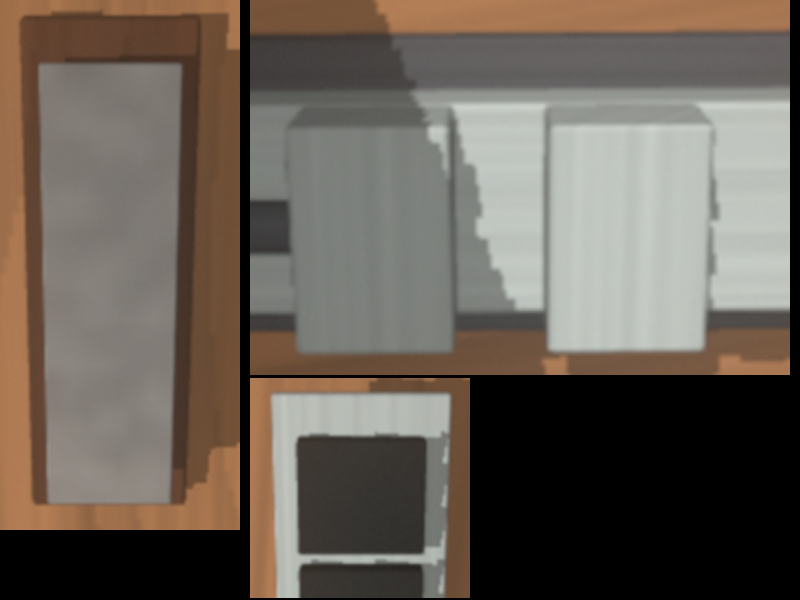

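Zoomed crop: gap edges are (447,126)-(454,352) and (548,126)-(547,350). Stone corners are (39,64), (182,64), (171,503), (47,503). The pad's far corners are (272,394) and (450,394), and its near corners in the full frame are about (282,299) and (360,299).

```bash
cat > poses.py <<'E'
from h import *
def W(n,pts,f,z):
    d=np.load(f"w_{n}.npz"); return np.array([ray(d["M"],d["K"],*f(x,y),z) for x,y in pts])
fv=lambda x,y:(235+(x-250)/3,155+y/3)
gap=W("vise",[(447,126),(454,352),(547,350),(548,126)],fv,.055)
jaw=W("vise",[(290,126),(297,353),(705,350),(711,126)],fv,.055)
st=W("stone",[(39,64),(182,64),(171,503),(47,503)],lambda x,y:(265+x/2,75+y/2),.040)
pad=np.r_[W("pad",[(272,394),(450,394)],lambda x,y:(265+(x-250)/2,140+(y-378)/2),.042),W("pad",[(360,299),(281.5,299)],lambda x,y:(x,y),.042)]
def ax(p,i,j,k,l): d=((p[i]+p[j])-(p[k]+p[l]))[:2]/2; n=np.linalg.norm(d); return np.r_[d/n,0],n
E
python3 - <<'E'
from poses import *
ang=lambda v:np.arctan2(v[1],v[0])
for n,p in (("gap",gap),("jaw",jaw),("stone",st),("pad",pad)):
    a,l=ax(p,0,1,2,3);b,m=ax(p,0,3,1,2); print(n,p.mean(0),ang(a),l,ang(b),m)
E
```

```text
gap [0.4967 0.2797 0.055 ] -1.7225390412237034 0.02010626494521736 2.992013908185326 0.04872118504266249
jaw [0.4968 0.2801 0.055 ] -1.7299179300386502 0.08597852863331654 2.9814871319670826 0.048831294709652716
stone [0.5937 0.0121 0.04  ] 1.5442593657757222 0.1479906927616349 3.1163871413800215 0.043442973359880004
pad [ 0.4594 -0.2642  0.042 ] 1.6650900655760612 0.10166566739482097 -3.0514010233039217 0.05429218252025422
```

```bash
cat > k.py <<'E'
from look import *
u=lambda a:np.array([np.cos(a),np.sin(a),0.])
Z=np.array([0,0,1.])
VC=np.array([.4967,.2799,0]);VX=u(1.414)
SC=np.array([.5937,.0121,0]);SX=u(1.545)
PC=np.array([.4594,-.2642,0]);PX=u(1.665)
B=.35;OFF=.025
def pose(g,zt,xa): zt=np.array(zt)/np.linalg.norm(zt); return g-.003*zt, rot(xa,zt)
def flat1(xs,dz=0,b=B): return pose(PC+PX*OFF+Z*(.039+dz), -Z*np.cos(b)-PX*np.sin(b), xs*PX)
def stand1(xs,dz=0,b=B): return pose(VC+VX*.0045+Z*(.082+OFF+dz), VX*np.cos(b)-Z*np.sin(b), xs*Z)
def stand2(xs,dz=0,back=0,b=B,lean=0,g=None):
    pz=-VX*np.cos(lean)+Z*np.sin(lean)      # lining normal; lean>0: top tilts to +VX
    U=Z*np.cos(lean)+VX*np.sin(lean)
    zt=pz*np.cos(b)-U*np.sin(b)
    if g is None: g=VC+VX*.0045+Z*(.082+OFF)
    return pose(g+Z*dz-zt*back, zt, xs*U)
def flat2(xs,dz=0,b=B,off=OFF): return pose(SC-SX*off+Z*(.052+dz), -Z*np.cos(b)+SX*np.sin(b), -xs*SX)
E
python3 - <<'E'
from k import *
print(manip.get_joint_positions())
for xs in (1,-1):
    for n,p in dict(pre=flat1(xs,.08),f1=flat1(xs),s1h=stand1(xs,.09),s1=stand1(xs),s2b=stand2(xs,0,.09),s2=stand2(xs),s2h=stand2(xs,.09),f2h=flat2(xs,.08),f2=flat2(xs)).items():
        q=manip.solve_ik(*p); print(xs,n,None if q is None else np.round(q,2))
E
```

```text
[-0.5475  0.3686  1.8928  0.0001  0.8803 -0.6382]
1 pre [-0.32  0.41  2.06 -0.58  0.61  0.05]
1 f1 [-0.32  0.57  2.07 -0.77  0.47  0.27]
1 s1h [-0.02  0.61  2.1   1.55  1.2  -1.11]
1 s1 [-0.02  0.81  2.08  1.62  1.2  -1.31]
1 s2b [ 0.85  1.08  1.09 -0.6   2.05 -2.09]
1 s2 [ 0.79  1.03  1.3  -0.62  1.89 -2.03]
1 s2h [ 0.79  0.91  1.31 -0.64  1.98 -2.1 ]
1 f2h None
1 f2 None
-1 pre None
-1 f1 None
-1 s1h [-0.02  0.61  2.1   1.55  1.2   2.03]
-1 s1 [-0.02  0.81  2.08  1.62  1.2   1.84]
-1 s2b [ 0.85  1.08  1.09 -0.6   2.05  1.05]
-1 s2 [ 0.79  1.03  1.3  -0.62  1.89  1.11]
-1 s2h [ 0.79  0.91  1.31 -0.64  1.98  1.04]
-1 f2h [-0.21  0.54  1.75  0.42  0.96 -0.45]
-1 f2 [-0.21  0.66  1.77  0.47  0.83 -0.53]
```

```bash
python3 - <<'E'
from k import *
manip.command_gripper(.085,80)
manip.move_to(*flat1(1,.08)); f0=np.array(manip.get_contact_force())
p,o=flat1(1); manip.servo_line(p,o,rate=.08); print(manip.get_contact_force(),manip.get_time())
manip.command_gripper(.05,80); print("w",manip.get_width(),manip.get_grip_force())
p,o=flat1(1,.10); manip.servo_line(p,o,rate=.12); print("F",f0,manip.get_contact_force(),manip.get_width())
manip.move_to(*stand1(1,.09)); print(manip.get_time(),manip.get_width(),manip.get_contact_force())
snap("w_hold"); c=manip.camera("side");cv2.imwrite("pics/side1.png",c["image"][:,:,::-1])
a=cv2.resize(cv2.imread("pics/w_hold.png"),(400,300),interpolation=cv2.INTER_AREA)
b=cv2.resize(cv2.imread("pics/side1.png")[150:350,250:450],(400,400),interpolation=cv2.INTER_CUBIC)
cv2.imwrite("pics/mos4.png",np.hstack([np.vstack([a,np.zeros((100,400,3),np.uint8)]),b]))
E
```

```text
[-0.4041 -0.1047 -0.4009] 8.1583
w 0.0497842351192521 7.362961918115616
F [-0.193   1.0772  0.3998] [1.1269 0.432  0.7797] 0.049978758565357405
11.4083 0.049998449282595496 [0.363  0.3152 0.6862]
```

View pics/mos4.png

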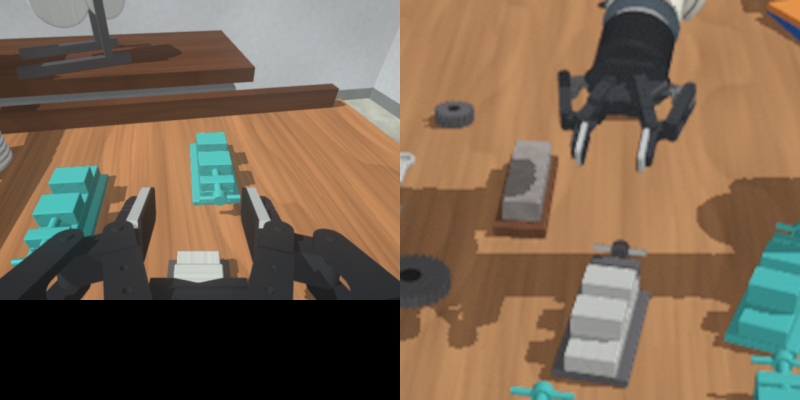

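The width reading of 0.050 m and the picture both show the fingers empty: the grasp missed. I'll go back over the pad and look again.

```bash
python3 - <<'E'
from k import *
manip.command_gripper(.085,80)
p,_=flat1(1,.13); manip.move_to([.456,-.265,.17],rot(PX,[0,0,-1])); snap("w_pad2"); print(manip.get_time(),manip.get_joint_positions())
s=cv2.imread("pics/side1.png")[150:225,320:420]
a=cv2.imread("pics/w_pad2.png")[120:345,220:420]
cv2.imwrite("pics/mos5.png",np.hstack([cv2.resize(a,(400,450),interpolation=cv2.INTER_CUBIC),np.vstack([cv2.resize(s,(400,300),interpolation=cv2.INTER_CUBIC),np.zeros((150,400,3),np.uint8)])]))
E
```

```text
13.925 [-0.5482  0.3689  1.8934  0.0005  0.8805 -0.6433]
```

View pics/mos5.png

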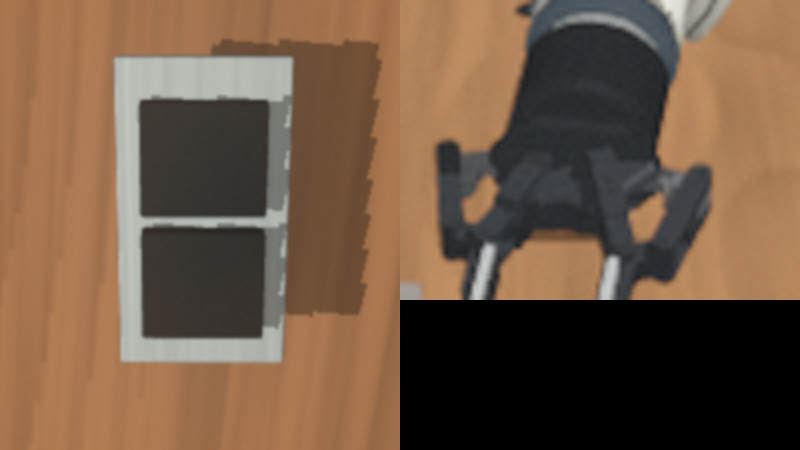

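The pad is where it was (far corners at about (277,148) and (366,148) in full frame). I'll descend again, this time checking the reached pose and looking from the side before closing.

```bash
python3 - <<'E'
from k import *
manip.move_to(*flat1(1,.06)); p,o=flat1(1); manip.servo_line(p,o,rate=.08)
print(p,manip.get_position(),o,manip.get_ee_rot(),manip.get_contact_force(),manip.get_width())
s=manip.camera("side")["image"][:,:,::-1][140:230,320:440]
snap("w_p3"); a=cv2.imread("pics/w_p3.png")
cv2.imwrite("pics/mos6.png",np.hstack([cv2.resize(s,(400,300),interpolation=cv2.INTER_CUBIC),cv2.resize(a,(400,300))]))
E
```

```text
[ 0.457  -0.2383  0.0418] [ 0.4571 -0.2385  0.0421] [ 1.927   2.1176 -0.3407] [ 1.927   2.1171 -0.3405] [-0.3797  0.4447 -0.9727] 0.08497378171412312
```

View pics/mos6.png

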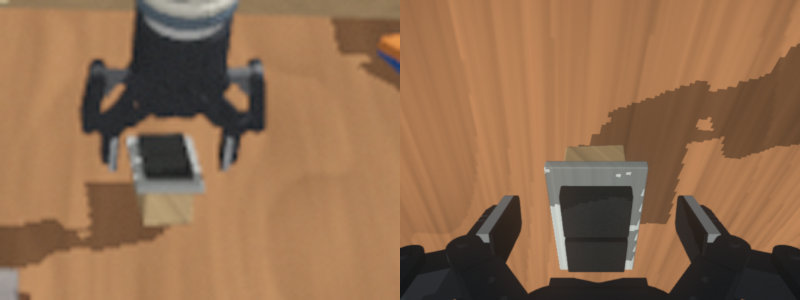

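```bash
python3 - <<'E'
from k import *
p=np.array(manip.get_position());m=R.from_rotvec(manip.get_ee_rot()).as_matrix()
def proj(f,P):
    d=np.load(f);c=np.linalg.inv(d["M"])@np.r_[P,1];K=d["K"];return np.array([K[0]*c[0]/c[2]+K[2],K[1]*c[1]/c[2]+K[3]])
for d in (0,.009,.022):
    for s in (1,-1):
        q=p+m[:,2]*d+s*m[:,1]*.0425
        a=proj("side.npz",q);b=proj("w_p3.npz",q); print(d,s,q,(a-[320,140])/.3,b/1.6+[400,0])
PY=np.cross(Z,PX)
for sx in(1,-1):
  for sy in(1,-1):
    q=PC+PX*.052*sx+PY*.028*sy+Z*.042; print(sx,sy,(proj("side.npz",q)-[320,140])/.3,proj("w_p3.npz",q)/1.6+[400,0])
E
```

```text
0 1 [ 0.4996 -0.2345  0.0424] [116.1774 172.3691] [670.1367 202.4254]
0 -1 [ 0.415  -0.2425  0.0423] [218.6639 171.6648] [524.0261 202.4149]
0.009 1 [ 0.4999 -0.2376  0.0339] [115.5423 180.1186] [666.353  195.3079]
0.009 -1 [ 0.4153 -0.2455  0.0338] [217.5886 179.4014] [527.9271 195.2991]
0.022 1 [ 0.5003 -0.242   0.0217] [114.6346 191.1949] [661.5409 186.2555]
0.022 -1 [ 0.4157 -0.25    0.0216] [216.0517 190.4594] [532.8886 186.2488]
1 1 [205.3999 185.5271] [542.8113 168.1581]
1 -1 [136.9017 186.0809] [649.7925 168.0802]
-1 1 [190.8879 134.4758] [560.0271 271.4063]
-1 -1 [126.1391 134.9328] [633.8064 271.3434]
```

The side and wrist images show the open fingertips about 10–12 mm farther back than I had assumed (tips at crop (110,167) and (225,167), predicted row about 180). They closed above the plate. I'll go 11 mm deeper along the tool axis and grip.

```bash
sed -i 's/^def pose.*/GD=-.008\ndef pose(g,zt,xa): zt=np.array(zt)\/np.linalg.norm(zt); return g-GD*zt, rot(xa,zt)/' k.py
python3 - <<'E'
from k import *
p,o=flat1(1); manip.servo_line(p,o,rate=.05); print(manip.get_contact_force())
manip.command_gripper(.045,80); w=manip.get_width(); print("w",w,manip.get_grip_force(),manip.get_contact_force())
if w>.053:
    p,o=flat1(1,.10); manip.servo_line(p,o,rate=.12); print(manip.get_width(),manip.get_contact_force(),manip.get_grip_force())
print(manip.get_time())
E
```

```text
[-0.5436  0.9018  0.5882]
w 0.05328766151429302 81.80075168609619 [-2.0582  4.5661  8.3637]
0.05321928251520139 [ 0.3063 -0.9031 -3.4415] 84.29474472999573
17.4333
```

```bash
python3 - <<'E'
from k import *
manip.move_to(*stand1(1,.09)); print(manip.get_time(),manip.get_width())
p,o=stand1(1,.032); manip.servo_line(p,o,rate=.1); f0=np.array(manip.get_contact_force()); print(f0,manip.get_torque())
for dz in np.r_[np.arange(.029,.001,-.003),.0005,-.0005,-.0015,-.0025,-.0035]:
    p,o=stand1(1,dz); manip.servo_line(p,o,rate=.04); f=np.array(manip.get_contact_force())-f0
    print(round(dz,4),f)
    if np.linalg.norm(f)>6: break
snap("w_ins"); c=manip.camera("side");cv2.imwrite("pics/side2.png",c["image"][:,:,::-1]); c=manip.camera("top");cv2.imwrite("pics/top2.png",c["image"][:,:,::-1])
print(manip.get_time())
E
```

```text
19.3083 0.05363954903019477
[ 0.1012  0.2267 -3.3113] [-0.8623  0.1039 -0.0468]
0.029 [-0.2629 -0.0203  0.0452]
0.026 [-0.1064  0.1673  0.4519]
0.023 [-1.0006  0.519   0.1604]
0.02 [-0.3376 -0.0706  0.3836]
0.017 [ 0.7929  0.5867 -0.5617]
0.014 [-0.0347  0.1272  0.0497]
0.011 [-0.1942 -0.3377  0.0422]
0.008 [ 0.0676 -0.5946 -0.6762]
0.005 [ 0.0582 -0.4538 -0.3927]
0.002 [-0.2404 -0.3596  0.5975]
0.0005 [-1.9398 -1.2551  9.0299]
22.9417
```

Bed contact came at exactly the expected height with no side forces. Releasing and backing off.

```bash
python3 - <<'E'
from k import *
manip.command_gripper(.085); manip.hold(.2)
p=np.array(manip.get_position());m=R.from_rotvec(manip.get_ee_rot()).as_matrix()
manip.servo_line(p-m[:,2]*.12,None,rate=.12); print(manip.get_contact_force(),manip.get_time())
snap("w_rel"); c=manip.camera("top"); t=c["image"][:,:,::-1];cv2.imwrite("pics/top3.png",t); s=manip.camera("side")["image"][:,:,::-1]; cv2.imwrite("pics/side3.png",s)
o=np.zeros((600,800,3),np.uint8)
o[:300,:400]=cv2.resize(t[222:297,210:310],(400,300),interpolation=cv2.INTER_CUBIC)
o[:300,400:]=cv2.resize(s[210:345,270:450],(400,300),interpolation=cv2.INTER_CUBIC)
o[300:,:400]=cv2.resize(cv2.imread("pics/w_rel.png"),(400,300))
o[300:,400:]=cv2.resize(cv2.imread("pics/side2.png")[210:345,270:450],(400,300),interpolation=cv2.INTER_CUBIC)
cv2.imwrite("pics/mos7.png",o)
E
```

```text
[-0.0446  0.5567  0.1597] 24.7167
```

View pics/mos7.png

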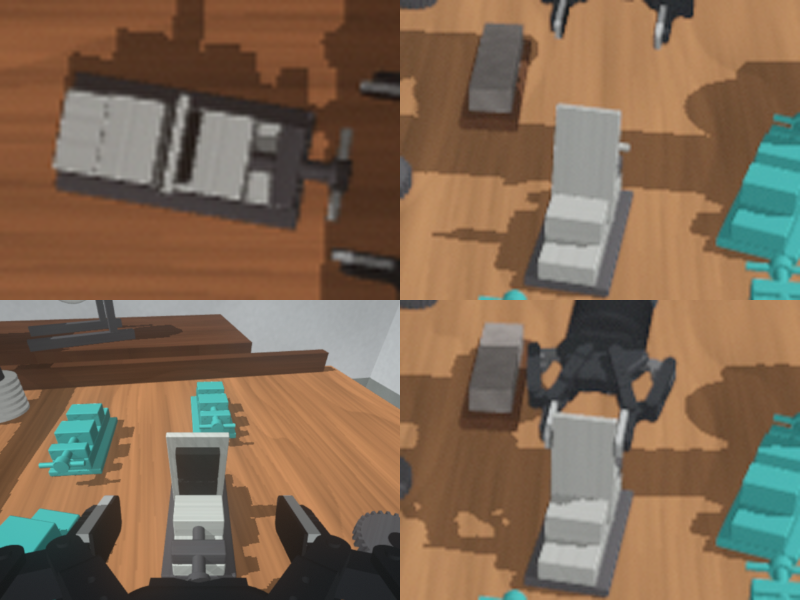

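The pad stands upright in the vise (upper edge in the top crop from about (183,97) to (171,189), lining toward the screw, and no neighbours touched). Now I'll compute the lean from that upper edge.

```bash
python3 - <<'E'
from k import *
d=np.load("top.npz")
e=lambda x,y,z:ray(d["M"],d["K"],210+x/4,222+y/4,z)
a,b=e(183,97,.134),e(171,189,.134); print(a,b,np.linalg.norm(a-b))
mid=(a+b)/2; print("plate-mid top offset along VX",(mid-VC)@VX,"along VY",(mid-VC)@np.cross(Z,VX), "edge angle",np.arctan2(*(a-b)[1::-1]))
# wrist view: top edge corners (upper rows), check
w=np.load("w_rel.npz")
q=[ray(w["M"],w["K"],(x)*1.6,(y-300)*1.6,.134) for x,y in ((167,434),(228,434))]; print(q,(np.mean(q,0)-VC)@VX,np.linalg.norm(q[0]-q[1]))
s=np.load("side.npz")
q=[ray(s["M"],s["K"],270+(x-400)*.45,210+y*.45,.134) for x,y in ((558,105),(621,110))]; print(q,(np.mean(q,0)-VC)@VX,np.linalg.norm(q[0]-q[1]))
E
```

```text
[0.5184 0.2663 0.134 ] [0.4672 0.2718 0.134 ] 0.051471231822988225
plate-mid top offset along VX -0.011337170157146607 along VY 0.0021450132298828205 edge angle -0.10779005421138803
[array([0.4682, 0.2687, 0.134 ]), array([0.5203, 0.2604, 0.134 ])] -0.015518165676188031 0.052732065608623716
[array([0.5216, 0.2689, 0.134 ]), array([0.4675, 0.2734, 0.134 ])] -0.009010855324604782 0.054229713119402445
```

```bash
cat >> k.py <<'E'
L=-.18
G2=VC-VX*.0074+Z*.106
def S2(dz=0,back=0): return stand2(-1,dz,back,lean=L,g=G2)
E
python3 - <<'E'
from k import *
p=np.array(manip.get_position()); manip.servo_line(p+[0,0,.14],None,rate=.2)
manip.move_to([.47,.27,.38],rot(-VX,[0,0,-1])); print(manip.get_joint_positions(),manip.get_time())
manip.move_to(*S2(.06,.13)); print(manip.get_joint_positions(),manip.get_time())
manip.servo_line(*S2(0,.11),rate=.15)
f0=np.array(manip.get_contact_force())
manip.servo_line(*S2(0,.03),rate=.1); print(np.array(manip.get_contact_force())-f0)
manip.servo_line(*S2(),rate=.06); print(np.array(manip.get_contact_force())-f0,manip.get_time())
snap("w_s2"); cv2.imwrite("pics/side4.png",manip.camera("side")["image"][:,:,::-1])
manip.command_gripper(.045,60); print(manip.get_width(),manip.get_grip_force(),np.array(manip.get_contact_force())-f0,manip.get_time())
E
```

```text
[ 0.4987  0.1601  1.6516  0.0007  1.3335 -2.4845] 27.1
[ 0.8376  0.8948  1.1379 -0.5449  2.0065  1.0028] 30.025
[ 0.5233 -0.2336  0.6988]
[ 0.9299  2.0293 -0.3745] 32.2583
0.05392901414224832 62.62841820716858 [1.4407 1.2565 3.694 ] 32.7417
```

```bash
python3 - <<'E'
from k import *
manip.servo_line(*S2(.03),rate=.06); print(manip.get_contact_force(),manip.get_width())
manip.servo_line(*S2(.13),rate=.15)
manip.move_to(*flat2(-1,.10)); print(manip.get_time(),manip.get_width(),manip.get_contact_force(),manip.get_torque())
manip.servo_line(*flat2(-1,.02),rate=.1)
snap("w_f2"); s=manip.camera("side")["image"][:,:,::-1]; cv2.imwrite("pics/side5.png",s); t=manip.camera("top")["image"][:,:,::-1]; cv2.imwrite("pics/top5.png",t)
o=np.zeros((600,800,3),np.uint8)
o[:300,:400]=cv2.resize(t[184:259,318:418],(400,300),interpolation=cv2.INTER_CUBIC)
o[:300,400:]=cv2.resize(s[180:285,260:400],(400,300),interpolation=cv2.INTER_CUBIC)
o[300:,:400]=cv2.resize(cv2.imread("pics/w_f2.png"),(400,300))
o[300:,400:]=cv2.resize(cv2.imread("pics/side4.png")[210:345,270:450],(400,300),interpolation=cv2.INTER_CUBIC)
cv2.imwrite("pics/mos8.png",o); print(manip.get_time())
E
```

```text
[ 0.2289 -0.5428 -2.5191] 0.05452955247874556
35.5167 0.05418566719049949 [ 0.0516  0.0871 -3.4153] [-0.3953 -0.0088  0.0133]
36.6167
```

View pics/mos8.png

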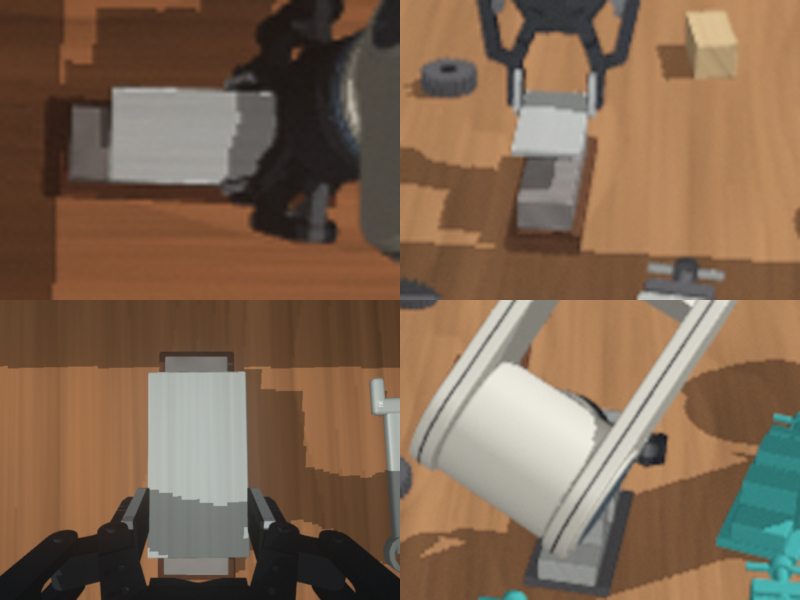

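The pad is held lining down over the stone, its back corners at about (148,73), (246,73), (247,257), (148,257) in the half-size wrist view. Refine these corners and solve the in-hand pose by PnP.

```bash
python3 - <<'E'
from k import *
d=np.load("w_f2.npz");K=d["K"];M=d["M"]
g=cv2.imread("pics/w_f2.png",0)
c=np.array([[148,73],[246,73],[247,257],[148,257]],np.float32)*1.6
c2=cv2.cornerSubPix(g,c.reshape(-1,1,2).copy(),(5,5),(-1,-1),(3,50,.01)).reshape(-1,2); print(c2,c)
Km=np.array([[K[0],0,K[2]],[0,K[1],K[3]],[0,0,1]])
for cc in (c,c2):
    obj=np.array([[.052,.028,0],[.052,-.028,0],[-.052,-.028,0],[-.052,.028,0]])
    ok,rs,ts,er=cv2.solvePnPGeneric(obj,cc,Km,None,flags=cv2.SOLVEPNP_IPPE)
    for r,t,e in zip(rs,ts,er):
        W=M[:3,:3]@cv2.Rodrigues(r)[0]; o=(M@np.r_[t.ravel(),1])[:3]
        print("o",o,"x",W[:,0],"z",W[:,2],"err",e)
    # planar estimate with known height
    P=np.array([ray(M,K,*q,.075) for q in cc]); x=(P[0]+P[1]-P[2]-P[3])[:2]
    print("planar centre",P.mean(0),"yaw",np.arctan2(x[1],x[0]),np.linalg.norm(x)/2, "off along SX",(P.mean(0)-SC)@SX,"SY",(P.mean(0)-SC)@np.cross(Z,SX))
E
```

```text
[[237.1699 116.4141]
 [391.4614 113.5225]
 [393.5878 411.2527]
 [235.7817 411.918 ]] [[236.8 116.8]
 [393.6 116.8]
 [395.2 411.2]
 [236.8 411.2]]
o [0.5938 0.011  0.0701] x [0.0232 0.9994 0.0237] z [-0.0934 -0.0215  0.9954] err [1.7994]
o [0.5948 0.012  0.0702] x [ 0.0231  0.999  -0.0371] z [0.0988 0.0346 0.9945] err [2.3836]
planar centre [0.5943 0.0114 0.075 ] yaw 1.5476138781131925 0.10062690242098825 off along SX -0.0006793325184165569 SY -0.0006579649775927728
o [0.5929 0.0126 0.0714] x [ 0.0242  0.9985 -0.049 ] z [-0.2041  0.053   0.9775] err [3.8341]
o [0.595  0.0109 0.0714] x [0.0248 0.9988 0.0434] z [ 0.2157 -0.0477  0.9753] err [4.704]
planar centre [0.594  0.0117 0.075 ] yaw 1.5462365954659287 0.10140281568226758 off along SX -0.00041803353821812306 SY -0.0002855693504798059
```

Centred to under 1 mm and yaw aligned. Lower to contact, soften the grip so the pad can settle flat, then release.

```bash
python3 - <<'E'
from k import *
manip.servo_line(*flat2(-1,.007),rate=.06); manip.hold(.2)
f0=np.array(manip.get_contact_force());t0=np.array(manip.get_torque()); soft=False; n=0
for dz in np.arange(.006,-.006,-.0007):
    manip.servo_line(*flat2(-1,dz),rate=.02)
    f=np.array(manip.get_contact_force())-f0; print(round(dz,4),f[2],(np.array(manip.get_torque())-t0)[:2],manip.get_width())
    if f[2]>3 and not soft: manip.command_gripper(.045,22); soft=True; print("soft",manip.get_grip_force(),manip.get_contact_force()-f0)
    elif soft:
        n+=1
        if f[2]>9 or n>=4: break
print(manip.get_time())
E
```

```text
0.006 -0.17446932258576364 [ 0.0098 -0.0082] 0.05402755251719243
0.0053 0.46183840017109423 [-0.0231 -0.053 ] 0.053890635449009384
0.0046 -0.5630489308474873 [-0.0036 -0.0327] 0.05386373937255452
0.0039 -0.13318654957553422 [ 0.0566 -0.0906] 0.05427339161456669
0.0032 0.12358813120728751 [ 0.0217 -0.0823] 0.05440074948339816
0.0025 -0.33563560333098374 [0.0512 0.0237] 0.05376610881798845
0.0018 -0.2611241698205409 [ 0.1126 -0.0722] 0.05383894048763594
0.0011 1.3248358870509622 [ 0.1559 -0.0014] 0.05399376702028231
0.0004 5.801476636898178 [0.2669 0.2101] 0.05367246516688122
soft 64.29502129554749 [-3.185  -0.1029  8.3865]
-0.0003 14.131984949112173 [0.4874 0.6987] 0.05395671602776796
39.9
```

```bash
python3 - <<'E'
from k import *
manip.servo_line(*flat2(-1,.0002),rate=.02)
manip.command_gripper(.058,22); manip.hold(.2); print(manip.get_width(),manip.get_contact_force())
manip.command_gripper(.085); 
p=np.array(manip.get_position());m=R.from_rotvec(manip.get_ee_rot()).as_matrix()
manip.servo_line(p-m[:,2]*.10,None,rate=.12)
snap("w_end"); cv2.imwrite("pics/top6.png",manip.camera("top")["image"][:,:,::-1]); s=manip.camera("side")["image"][:,:,::-1]; cv2.imwrite("pics/side6.png",s)
print(manip.get_time(),manip.get_contact_force())
# automatic check: bright plate contour in the wrist picture
d=np.load("w_end.npz"); h=cv2.cvtColor(cv2.imread("pics/w_end.png"),cv2.COLOR_BGR2HSV)
m=cv2.inRange(h,(0,0,70),(180,60,255)); cs,_=cv2.findContours(m,cv2.RETR_EXTERNAL,cv2.CHAIN_APPROX_NONE)
for c in sorted(cs,key=cv2.contourArea)[-4:]:
    b=cv2.boxPoints(cv2.minAreaRect(c)); P=np.array([ray(d["M"],d["K"],*q,.055) for q in b]); print(cv2.contourArea(c),b.round().tolist(),P.mean(0),np.linalg.norm(P[0]-P[1]),np.linalg.norm(P[1]-P[2]),np.arctan2(*(P[0]-P[1])[1::-1]),np.arctan2(*(P[1]-P[2])[1::-1]))
E
```

```text
0.05820442574695596 [-0.1599 -0.3058 -0.3105]
42.0917 [ 0.2345 -0.7556 -0.8265]
1179.0 [[453.0, 313.0], [474.0, 302.0], [515.0, 379.0], [494.0, 390.0]] [ 0.684  -0.0718  0.055 ] 0.013306472719856108 0.047610367922830736 -2.687677689477466 2.0184962041029983
1187.5 [[118.0, 379.0], [159.0, 302.0], [181.0, 313.0], [140.0, 390.0]] [ 0.4988 -0.067   0.055 ] 0.04768692894647161 0.01382369725725518 -2.0697363533457565 2.6373030035058034
7500.0 [[524.0, 110.0], [582.0, 107.0], [594.0, 341.0], [537.0, 344.0]] [ 0.7294 -0.0051  0.055 ] 0.03269380182012793 0.13182163548795142 -3.114435036455683 1.563973441716325
22327.0 [[269.0, 84.0], [368.0, 84.0], [368.0, 329.0], [269.0, 329.0]] [0.5944 0.0093 0.055 ] 0.05672540238871128 0.13899191111430928 3.1151944339665807 1.5386846379401136
```

The viewing budget is used up, so I'll check by code with a brighter threshold that isolates the plate.

```bash
python3 - <<'E'
from h import *
d=np.load("w_end.npz"); im=cv2.imread("pics/w_end.png"); h=cv2.cvtColor(im,cv2.COLOR_BGR2HSV)
print([h[y,318].tolist() for y in range(70,345,12)])
print([h[200,x].tolist() for x in range(255,385,6)])
for f in ("top","side"):
    a=cv2.imread(f"pics/{f}0.png").astype(int);b=cv2.imread(f"pics/{f}6.png").astype(int)
    if f=="top": 
        for n,(x,y) in dict(gear=(288,176),pinion=(448,176),wrench=(371,156)).items():
            print(n,[cv2.phaseCorrelate(np.float32(a[y-20:y+20,x-38:x+38,k]),np.float32(b[y-20:y+20,x-38:x+38,k]))[0] for k in (1,)])
E
```

```text
[[13, 126, 103], [10, 100, 66], [13, 19, 120], [17, 19, 121], [55, 9, 178], [55, 9, 179], [54, 7, 180], [60, 8, 183], [60, 8, 184], [65, 8, 186], [60, 9, 188], [60, 9, 188], [56, 9, 189], [60, 7, 189], [65, 8, 190], [56, 9, 192], [55, 8, 191], [56, 9, 192], [60, 7, 190], [15, 19, 132], [14, 20, 140], [18, 22, 141], [11, 119, 101]]
[[13, 125, 151], [13, 124, 154], [13, 125, 170], [47, 9, 188], [49, 11, 186], [56, 9, 191], [50, 8, 183], [56, 9, 190], [55, 8, 188], [60, 8, 186], [65, 8, 189], [60, 8, 191], [60, 8, 187], [60, 8, 188], [60, 7, 183], [55, 8, 182], [65, 8, 185], [60, 8, 183], [55, 8, 183], [13, 103, 106], [13, 110, 111], [13, 114, 110]]
gear [(-0.062214581198851704, 0.020071195479015813)]
pinion [(-27.017119970921385, 9.78425545357991)]
wrench [(-0.003768367648248727, 0.09380282532841733)]
```

```bash
python3 - <<'E'
from h import *
d=np.load("w_end.npz"); h=cv2.cvtColor(cv2.imread("pics/w_end.png"),cv2.COLOR_BGR2HSV)
m=cv2.inRange(h,(25,0,155),(90,30,255)); m=cv2.morphologyEx(m,cv2.MORPH_CLOSE,np.ones((5,5)))
cs,_=cv2.findContours(m,0,1); c=max(cs,key=cv2.contourArea); q=cv2.approxPolyDP(c,8,True).reshape(-1,2); print(q.tolist())
if len(q)==4:
    for z in (.055,):
        P=np.array([ray(d["M"],d["K"],*k,z) for k in q.astype(float)]); print(P,P.mean(0),[np.linalg.norm(P[i]-P[i-1]) for i in range(4)],[np.arctan2(*(P[i]-P[i-1])[1::-1]) for i in range(4)])
a=cv2.imread("pics/side0.png",0);b=cv2.imread("pics/side6.png",0)
for n,(x,y) in dict(pinion=(277,207),gear=(255,290),wrench=(245,243)).items():
    r=cv2.matchTemplate(b[y-25:y+25,x-40:x+40],a[y-10:y+10,x-16:x+16],cv2.TM_CCOEFF_NORMED); print(n,cv2.minMaxLoc(r)[1],np.array(cv2.minMaxLoc(r)[3])-[24,15])
E
```

```text
[[270, 113], [271, 291], [366, 291], [364, 113]]
[[ 0.5681  0.0626  0.055 ]
 [ 0.5667 -0.0385  0.055 ]
 [ 0.6197 -0.0399  0.055 ]
 [ 0.6218  0.0612  0.055 ]] [0.5941 0.0113 0.055 ] [np.float64(0.05366461964155535), np.float64(0.10112127711712383), np.float64(0.053047681244558983), np.float64(0.10108446727959584)] [np.float64(3.1152933783973626), np.float64(-1.5852696866008182), np.float64(-0.025707422224436477), np.float64(1.550223740232206)]
pinion 0.8178033232688904 [-1  1]
gear 0.7352593541145325 [0 0]
wrench 0.8376666307449341 [ 2 -5]
```

```bash
python3 -c "
from rig import manip
print(manip.get_time(),manip.sign_off())"
```

```text
the job is handed in; nothing more can be done
42.0917 None
```

I handed the job in at 42 s. The pad was stood in the vise, let go, taken again and laid lining down on the stone, and the last wrist picture puts it within about 1 mm of centre and 0.01 rad of the stone's length; the first grasp missed and was redone. I checked that end state by image code only, having used all ten picture views. It shows the gear and wrench unmoved from above; the arm's view of the pinion from above was blocked, and from the side it matched its starting place to about a pixel.

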